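Fit a filter wheel in a microscope's filter-wheel unit

TASK

Fit the filter wheel with six round filters in the wheel unit that stands open on the bench: first blow out the empty housing by pressing the clamped air duster's nozzle cap right down and letting it spring back up, then lower the wheel, hub upward, over the central shaft and the drive pin together until it sits flat on the flange, and swing the cover fully shut. Leave the four-filter wheel and everything else lying on the bench where it is.

Things in the scene. Friction and masses are not known exactly. Their poses are not given: they have to be found in the camera images.
- housing: Open filter-wheel unit, a dark square shallow metal box 146 x 146 mm, rim 42 mm above the bench, walls 8 mm, floor 5 mm thick (inside 130 x 130 mm), fixed. Origin: centre of its underside. z up; its +x side, away from the robot, carries the cover's hinge. On its -y side a motor block (x from 19 to 61 mm, 36 mm high) stands out to 109 mm from the centre.
- drive: Drive in the middle of the housing floor: flange 52 mm across, 4 mm thick, with a central upright shaft 10 mm in diameter, its tip 23 mm above the flange's top face (last 5 mm tapered), and an upright drive pin 5 mm in diameter. Held still by its motor. Origin: centre of the flange's underside, 5 mm above the bench; z up, x from shaft to pin; its yaw in the housing varies.
- drive_seat (a point): Centre of the flange's top face (9 mm above the bench), where the wheel's underside comes to rest.
- drive_pin (a point): Top of the drive pin, 20 mm from the shaft's axis, 8.5 mm above the flange's top face; the last 2.5 mm are tapered.
- wheel6: The wheel to fit (about 170 g): black plate 116 mm across, 6 mm thick, six round filters of 25 mm, round aluminium hub 28 mm across rising 22 mm above the plate (grip it there), through bore 11.5 mm. Lies hub up on a 3 mm grey mat at the robot's right, beside the other wheel; which is nearer varies. Origin: centre of its underside; z up along the hub, x towards its pin hole.
- wheel6_pinhole (a point): Centre of the wheel's single pin hole, 7.5 mm in diameter, right through the plate, 20 mm from the wheel's axis; this point lies at mid thickness, 3 mm above the underside.
- cover (a joint): Hinge of the unit's cover, rad: 0 shut (flat on the rim), grows as it opens, at most 2.15. Starts open, leaning back beyond upright. A stiff friction hinge (about 0.16 N m): the cover stays wherever it is left and must be pushed all the way.
- cover_hinge (a point): Middle of the cover's hinge line: on the housing's +x side, 73 mm from its centre, 42 mm above the bench, parallel to the housing's y axis.
- cover_edge (a point): Middle of the cover's free edge on its outer face (on top when shut, away from the robot when open), 146 mm from the hinge line. The cover is a 5 mm plate, 146 mm wide; shut, its outer face is 47 mm above the bench. A tab 30 mm wide projects 14 mm beyond this edge; a round port (35 mm across, 10 mm high) stands on the outer face, 42 mm to -y of its centre.
- duster: Air duster: an aerosol can 52 mm in diameter, clamped upright on a small retort stand (base 100 x 150 x 10 mm; rod up to 145 mm above the bench, 80 mm from the can's axis on its +y side), fixed, to the left (+y) of the housing. Origin: on the bench, under the can's axis; z up. -y points roughly to the housing.
- nozzle_top (a point): Centre of the flat top of the nozzle cap, white, 21 mm in diameter at the top, on the can's axis, about 153 mm above the bench when not pressed. From the cap a thin tube 4 mm in diameter runs 100 mm to -y of the duster, towards the housing, bent down to about 120 mm above the bench at its end.
- nozzle (a joint): Travel of the nozzle cap, m: 0 up, grows as it is pressed straight down, at most 0.006. Spring-loaded: about 2 N to start it, about 9 N fully down; it springs back when let go.
- wheel4: Bystander: the other wheel, same plate and hub, but with four larger round filters (36 mm) and no pin hole. Origin: centre of its underside.
- screwdriver: Bystander: screwdriver 150 mm long and 26 mm thick, lying in front of the housing. Origin under its middle, x along it.
- port_cap: Bystander: black round cap, 34 mm in diameter, 10 mm high, lying between the housing and the duster. Origin: centre of its underside.
- objective: Bystander: microscope objective standing upright, 24 mm in diameter, 45 mm high, beyond the unit. Origin: centre of its underside.
- oil_bottle: Bystander: small amber bottle with a black cap, 28 mm in diameter, 64 mm high, beyond the unit. Origin: centre of its underside.
- slide_box: Bystander: closed white box for slides, 97 x 177 x 33 mm, beyond the unit to the left. Origin: centre of its underside.
- petri_dish: Bystander: clear covered dish, 92 mm in diameter, 15 mm high, far left. Origin: centre of its underside.
- pen: Bystander: pen 140 mm long, 9 mm thick, lying near the robot at its right. Origin under its middle, x along it.
Mind the look-alikes: they are no part of the job. Leave any blue or red look-alike of the duster alone.

How it is judged (in metres and radians):
On the way, in this order (a step that is already met when the one before it is completed fails the run):
1. with the cover open, the duster's nozzle cap is pressed down (at least 4 of its 6 mm) (value of joint nozzle above 0.004 m and value of joint cover above 1.3 rad), for 0.05 s.
2. the nozzle cap has sprung back up (value of joint nozzle below 0.001 m), for 0.1 s.
3. the six-filter wheel sits flat on the flange, over the shaft and the pin (horizontal distance between wheel6 and drive_seat below 0.003 m and z of wheel6 in the frame of drive_seat below 0.002 m and horizontal distance between wheel6_pinhole and drive_pin below 0.004 m and angle between wheel6's own z axis and vertical below 0.04 rad), for 0.2 s.
4. the cover is shut over the wheel (all of step 3 and value of joint cover below 0.05 rad), for 0.2 s.
At the end, for the whole second after the job is handed in: The six-filter wheel rests on the drive: its axis within 3 mm of the shaft's, its underside within 2 mm of the flange's top face, its pin hole within 4 mm of the pin, tilted less than 0.04 rad and at rest; the cover is shut (within 0.05 rad) and the duster's nozzle cap is up (within 1 mm) (all of step 4 and value of joint nozzle below 0.001 m and linear speed of wheel6 below 0.02 m/s); the robot touches nothing.
It fails at once if the four-filter wheel is shifted more than 30 mm (distance of wheel4 from where it was at the start of the episode above 0.03 m).
It fails at once if another loose thing on the bench (screwdriver, port cap, objective, oil bottle, slide box, dish, pen) is shifted more than 30 mm (distance of any of screwdriver, port_cap, objective, oil_bottle, slide_box, petri_dish, pen from where it was at the start of the episode above 0.03 m).
It also fails if it takes over 67 s, if anything falls off the work surface, if the arm or the gripper's body presses on something with over 40 N, if the wrist force passes 120 N, or if a joint passes its speed limit or range.

ROBOT

A 6-joint arm with a two-finger parallel gripper is mounted at the origin on the work surface. World frame = base frame: x ahead of the robot, y to its left, z up, the work surface at z = 0. Lengths are in mm, angles in rad, forces in N, time in s.
With the tool pointing down it reaches from about 400 to 825 mm from the base axis. Payload 7 kg.
Tool frame: the origin (TCP) lies at the very end of the fingers, on their centre line; the grasp point (between the pads) lies 19 mm behind it; z points along the fingers, y is the direction in which the jaws open and shut (so a half turn about z gives the same grasp; the last joint's range is limited). The gripper opens to 88 mm and grips with 3 to 60 N. Pads are 19 mm wide; open, the fingers measure 130 mm over their backs; the gripper's body (78 mm by 193 mm) begins 47 mm behind the grasp point.
Start: joints at [1.586, 0.359, 0.012, 0, -1.224, -0.288], TCP at [181.874, 650.013, 226.561] pointing down, gripper open.
Joint ranges: [-3.07, 3.07], [-1.43, 2.12], [-1.02, 1.25], [-3.03, 1.67], [-3.05, -0], [-3.03, 3.03]. Speed limits (rad/s): [2.39, 2.39, 3.01, 3.14, 3.14, 3.14].

INTERFACE

Orientations are given as a unit quaternion [x, y, z, w].
In Python, from plant import bot gives the robot as it stands. Calls block until the motion is done:
- bot.move_ptp(position, orientation): joint-space move of the TCP to a pose.
- bot.line_to(position, velocity=150, ori=None): straight line of the TCP; ori=None keeps the orientation; velocity is the mean speed in mm/s.
- bot.move_joints(angles): joint-space move.
- bot.move_gripper(opening, force=None): finger opening in mm; force is the grip in N (None keeps the last); returns when the fingers have stopped.
- bot.pause(seconds).
- bot.solve_ik(position, orientation): joint angles nearest the present ones, or None.
- bot.read_state(): the state.
- bot.camera(name): name is "side" or "top"; returns the picture (480x640x3 uint8, red, green, blue); there is no depth.
- bot.get_calibration(name): a dict with "fx", "fy", "cx", "cy" (pixels), "distortion" ([k1, k2, p1, p2, k3] as OpenCV has them; the pictures are not rectified), "view" (4x4, takes a point from world to camera coordinates). Camera axes: x right, y up, looking along -z (the intrinsics and any distortion apply to the point x, -y, -z); pixel columns grow to the right and rows downward; lengths in mm; the calibration is good to about 2 mm. A picture is of the moment at which its call begins. get_calibration takes no time and is no camera call.
A pose or a line that the arm cannot do raises bot.Unreachable and nothing moves.
- bot.close_job(): hands the job in, once; it reports no verdict.
The state is a dict: "t": time; "joint_pos": joint angles; "qvel": joint speeds; "tau": joint torques, N m; "tcp_pos": TCP position; "eef_rot": TCP orientation; "contact_force": force on the tool from outside, world axes, zero at the start; "moment": the same for the moment, N m; "width": finger opening in mm.
Only numpy, scipy, OpenCV 4.12 (cv2) and the standard library are available. Lean on these libraries where they do the work, as an engineer would, in place of code of your own. Each camera call takes 0.05 s, during which the arm holds its last target. There are 200 camera calls.

## Working session

There is one attempt and no reset: what is moved stays moved. The work goes in short steps, each a Python script; the robot and the scene stay as the last script left them, time stands still between calls to the robot, and variables do not carry over. Pictures are saved under pics/ and viewed, on a budget of 10 in all, crops included, one or two more only if the job needs it, and the job is handed in when it is done.

```bash
mkdir -p pics; ls; python3 - <<'E'
from plant import bot
import cv2,numpy as np
np.set_printoptions(precision=3,suppress=True)
for n in("top","side"):
    cv2.imwrite(f"pics/{n}0.png",bot.camera(n)[:,:,::-1])
    c=bot.get_calibration(n);print(n,c)
print(bot.read_state())
E
```

```text
pics
top {'fx': 624.5489662228825, 'fy': 624.5489662228825, 'cx': 317.37959215776345, 'cy': 228.17013642685774, 'distortion': array([-0.193,  0.   ,  0.   ,  0.   ,  0.   ]), 'view': array([[   -0.029,    -0.999,    -0.017,   141.592],
       [    0.992,    -0.031,     0.124,  -532.004],
       [   -0.125,    -0.013,     0.992, -1348.435],
       [    0.   ,     0.   ,     0.   ,     1.   ]])}
side {'fx': 567.0061831953733, 'fy': 567.0061831953733, 'cx': 320.3793109599829, 'cy': 237.72663830360608, 'distortion': array([-0.078,  0.   ,  0.   ,  0.   ,  0.   ]), 'view': array([[    0.979,    -0.203,     0.001,  -498.445],
       [    0.125,     0.603,     0.788,  -208.007],
       [   -0.161,    -0.772,     0.615, -1196.828],
       [    0.   ,     0.   ,     0.   ,     1.   ]])}
{'t': 0.1, 'joint_pos': array([ 1.586,  0.359,  0.011, -0.   , -1.224, -0.288]), 'qvel': array([ 0.   , -0.001,  0.004,  0.001,  0.001, -0.001]), 'tau': array([ -0.001, -58.416,  29.375,   7.015,   0.01 ,  -0.   ]), 'tcp_pos': array([181.762, 649.604, 225.693]), 'eef_rot': array([ 0.991, -0.136, -0.   ,  0.001]), 'contact_force': array([-0.41 , -0.419,  0.418]), 'moment': array([ 0.002, -0.013, -0.003]), 'width': 87.623292661256}
```

View pics/top0.png

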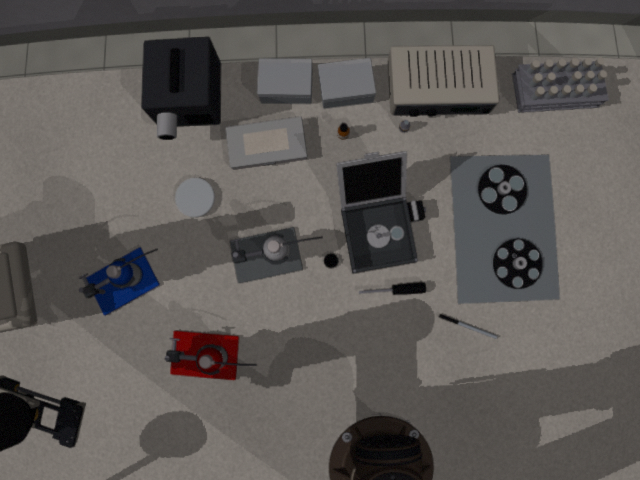

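View pics/side0.png

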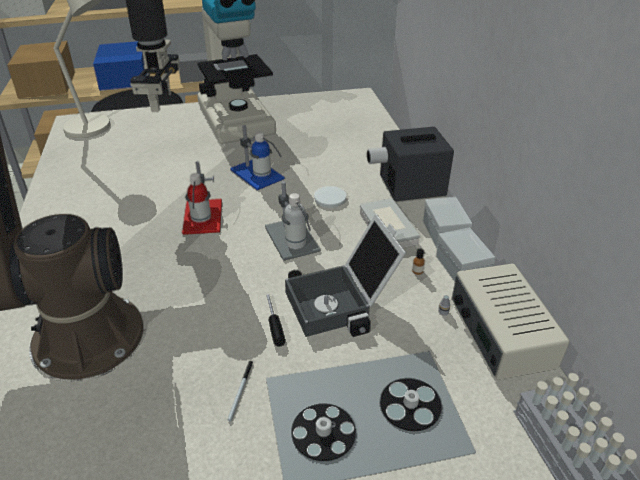

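Candidates: the wheel with six filters is at top (518,263) and side (324,431); the four-filter wheel is at top (503,189) and side (411,405). The grey and white duster is at top (275,247), and the red and blue ones are look-alikes. I'll confirm this in an enlarged composite.

```bash
cat > h.py <<'E'
import cv2,numpy as np
from plant import bot
np.set_printoptions(precision=2,suppress=True)
C={n:bot.get_calibration(n) for n in("top","side")}
def ray(n,uv):
    c=C[n];K=np.array([[c["fx"],0,c["cx"]],[0,c["fy"],c["cy"]],[0,0,1]])
    x,y=cv2.undistortPoints(np.array([[uv]],float),K,c["distortion"])[0,0]
    R=c["view"][:3,:3];t=c["view"][:3,3]
    return -R.T@t, R.T@np.array([x,-y,-1])
def plane(n,uv,z):
    o,d=ray(n,uv);return o+d*(z-o[2])/d[2]
def proj(n,p):
    c=C[n];K=np.array([[c["fx"],0,c["cx"]],[0,c["fy"],c["cy"]],[0,0,1]])
    q=c["view"][:3,:3]@np.asarray(p,float)+c["view"][:3,3]
    return cv2.projectPoints(np.array([[q[0],-q[1],-q[2]]]),np.zeros(3),np.zeros(3),K,c["distortion"])[0][0,0]
def two(a,b):
    (o,d),(p,e)=ray("top",a),ray("side",b)
    s=np.linalg.lstsq(np.c_[d,-e],p-o,rcond=None)[0]
    A,B=o+s[0]*d,p+s[1]*e
    return (A+B)/2,np.linalg.norm(A-B)
def quat(yaw): # tool down, tool y axis at angle: x tool at yaw
    from scipy.spatial.transform import Rotation as R
    return (R.from_euler("z",yaw)*R.from_euler("x",np.pi)).as_quat()
def crop(img,x,y,w,h,s): return cv2.resize(img[y:y+h,x:x+w],None,fx=s,fy=s,interpolation=cv2.INTER_CUBIC)
E
python3 - <<'E'
from h import *
t=cv2.imread("pics/top0.png");s=cv2.imread("pics/side0.png")
a=np.hstack([crop(t,480,226,80,60,5),crop(t,340,196,80,60,5)])
b=np.hstack([crop(t,245,217,80,60,5),crop(s,285,401,80,60,5)])
cv2.imwrite("pics/c1.png",np.vstack([a,b]))
c=np.hstack([crop(s,285,260,100,75,4),crop(s,260,180,100,75,4)])
cv2.imwrite("pics/c2.png",c)
print("wheel6 hub",two((519.5,262.5),(323,424)))
print("wheel4 hub",plane("top",(503,189),31),"w6 plane",plane("top",(519.5,262.5),31))
print("nozzle",plane("top",(275,243),153)); print("shaft",plane("top",(378,235),32))
E
```

```text
wheel6 hub (array([ 445.64, -327.4 ,   22.51]), np.float64(0.3327808343494535))
wheel4 hub [ 612.93 -297.64   31.  ] w6 plane [ 444.97 -324.72   31.  ]
nozzle [493.5  210.61 153.  ]
shaft [516.9   -8.09  32.  ]
```

View pics/c1.png

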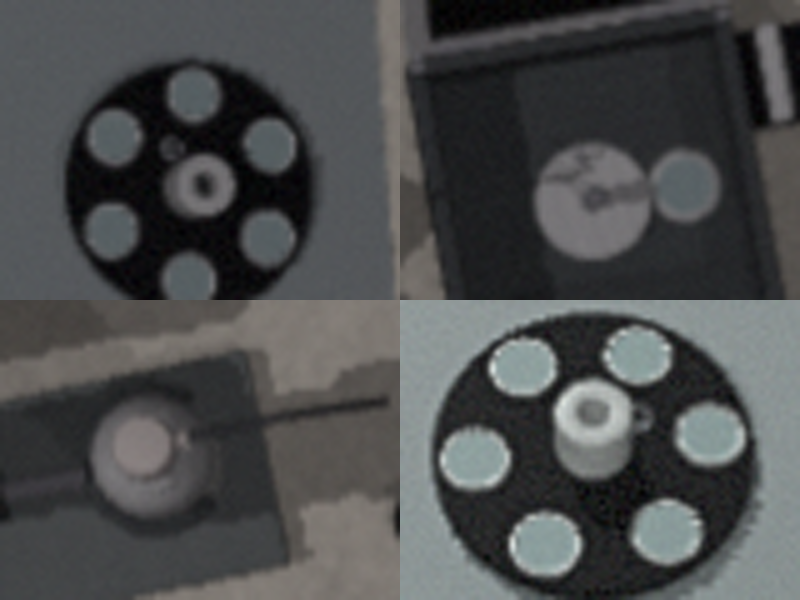

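View pics/c2.png

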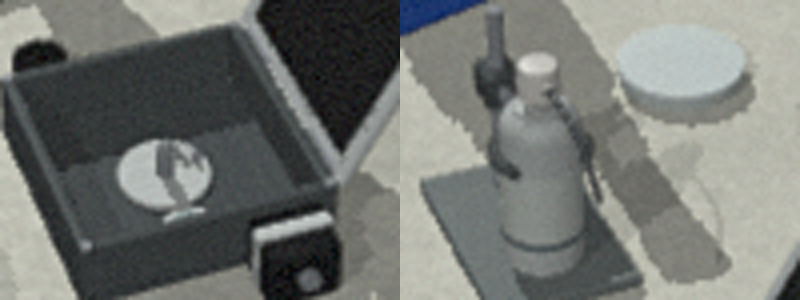

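c1 confirms it. The six-filter wheel has its hub at top (520.5,263), and its pin hole shows at top (514.5,255.5) and side (333.5,424.5). The grey duster's white cap is at top about (273,246). The flange is at top about (378,236), but the pin is unclear among shadows, so I'll average frames and enlarge the flange while measuring the rest.

```bash
cat >> h.py <<'E'
def avg(n,k=6): return np.mean([bot.camera(n)[:,:,::-1].astype(float) for _ in range(k)],0)
def blobs(img,mask,box,amin,amax):
    x,y,w,h=box;m=(mask[y:y+h,x:x+w]*255).astype(np.uint8)
    n,l,st,ce=cv2.connectedComponentsWithStats(m)
    return [(ce[i]+[x,y],st[i,4],st[i,:4]+[x,y,0,0]) for i in range(1,n) if amin<=st[i,4]<=amax]
E
python3 - <<'E'
from h import *
I={n:avg(n,6) for n in("top","side")}
np.savez("i0.npz",**I)
t,s=I["top"],I["side"]
def st(im,x,y,w,h,k):
    c=im[y:y+h,x:x+w];c=np.clip((c-c.min())/(np.percentile(c,99.5)-c.min())*255,0,255).astype(np.uint8)
    return cv2.resize(c,None,fx=k,fy=k,interpolation=cv2.INTER_CUBIC)
a=np.hstack([st(t,360,220,40,30,10),st(s,305,286,40,30,10)])
b=np.hstack([st(t,500,246,40,30,10),st(s,260,190,80,60,5)])
cv2.imwrite("pics/c3.png",np.vstack([a,b]))
# filters: bright relative to black plate
for n,box,c in(("top",(490,235,58,56),(519,263)),("side",(285,400,75,65),(323,432))):
    g=I[n].mean(2)
    for thr in (60,90):
        for ce,ar,bb in blobs(g,g>thr,box,20,800): print(n,thr,ce,ar,bb,plane(n,ce,9.0)[:2])
g=t.mean(2);print("cap",[(b[0],b[1],plane("top",b[0],153)) for b in blobs(g,g>140,(255,228,40,35),20,400)])
g=s.mean(2);print("flange top",[(b[0],b[1],plane("top",b[0],9)) for b in blobs(t,t.mean(2)>75,(362,220,32,32),100,800)])
print("flange side",[(b[0],b[1],plane("side",b[0],9)) for b in blobs(s,g>110,(308,290,35,28),80,800)])
E
```

```text
top 60 [518.49 244.5 ] 90 [514 239  10  12] [ 487.47 -331.86]
top 60 [502.43 252.93] 96 [497 248  12  11] [ 469.53 -292.79]
top 60 [533.67 254.54] 87 [529 250  10  11] [ 463.22 -366.46]
top 60 [519.66 262.73] 125 [513 257  14  12] [ 445.74 -331.98]
top 60 [501.75 271.84] 95 [497 267  11  11] [ 426.63 -288.66]
top 60 [533.08 273.08] 93 [528 268  11  11] [ 420.95 -362.33]
top 60 [517.25 281.84] 95 [512 277  11  11] [ 402.55 -323.7 ]
top 90 [517.98 244.44] 62 [514 241   9   9] [ 487.66 -330.68]
top 90 [502.28 252.71] 69 [498 248  10  10] [ 470.04 -292.47]
top 90 [533.94 254.18] 67 [529 250  10  10] [ 464.02 -367.17]
top 90 [520.48 262.78] 82 [515 257  12  12] [ 445.55 -333.89]
top 90 [501.69 271.53] 68 [498 267   9  10] [ 427.34 -288.57]
top 90 [533.13 273.03] 67 [529 269  10   9] [ 421.05 -362.48]
top 90 [517.35 281.87] 69 [513 278  10   9] [ 402.48 -323.92]
side 60 [337.95 446.93] 166 [331 440  15  14] [ 463.68 -369.54]
side 60 [313.54 449.49] 174 [306 443  16  14] [ 420.91 -365.77]
side 90 [331.95 411.66] 130 [325 406  14  12] [ 469.36 -296.12]
side 90 [323.04 425.91] 253 [316 417  16  20] [ 446.97 -322.53]
side 90 [346.43 427.56] 142 [340 422  14  12] [ 487.48 -334.5 ]
side 90 [299.54 432.43] 145 [293 426  14  13] [ 403.04 -327.25]
side 90 [337.95 447.03] 146 [331 441  15  13] [ 463.64 -369.72]
side 90 [313.72 449.39] 151 [307 443  15  13] [ 421.24 -365.64]
cap []
flange top [(array([379.25, 235.62]), np.int32(456), array([517.99, -12.77,   9.  ]))]
flange side [(array([325.58, 304.23]), np.int32(310), array([516.98, -18.9 ,   9.  ]))]
```

View pics/c3.png

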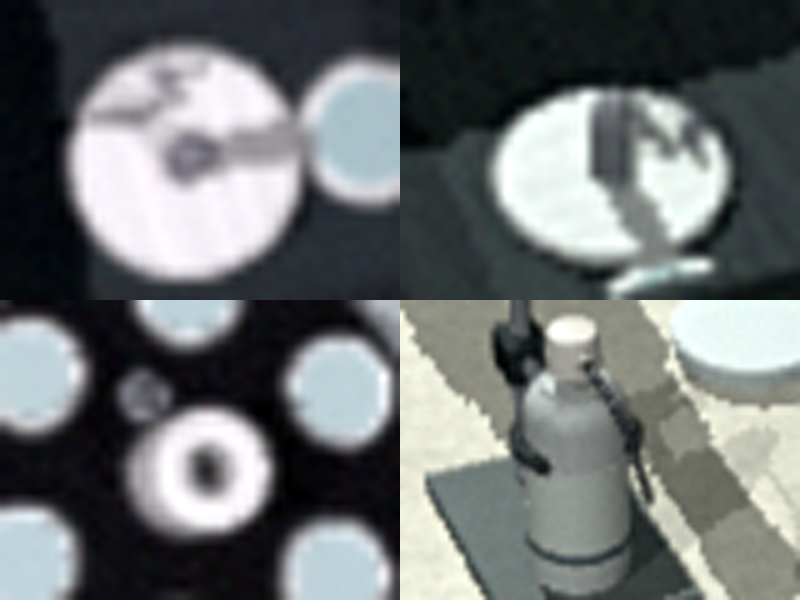

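c3: the flange is a bright disc at top (378,235.5) and side (326,303). The shaft stands in its middle, and the pin with its shadow is near top (377,228) and side (333.5,300). The long thin mark is probably the tube's shadow. I'll compute these, then press the nozzle now.

```bash
python3 - <<'E'
from h import *
I=np.load("i0.npz");t,s=I["top"],I["side"]
# wheel yaw from filters
for n,F in(("top",[(518.49,244.5),(502.43,252.93),(533.67,254.54),(501.75,271.84),(533.08,273.08),(517.25,281.84)]),("side",[(331.95,411.66),(346.43,427.56),(299.54,432.43),(337.95,447.03),(313.72,449.39)])):
    P=np.array([plane(n,f,9)[:2] for f in F])
    c,r=cv2.minEnclosingCircle(P.astype(np.float32)) 
    A=np.c_[2*P,np.ones(len(P))];x=np.linalg.lstsq(A,(P**2).sum(1),rcond=None)[0];c=x[:2]
    a=np.degrees(np.angle(np.mean(np.exp(6j*np.arctan2(*(P-c).T[::-1])))))/6
    ph=plane(n,{"top":(514.05,255.05),"side":(333.85,424.6)}[n],9)[:2]-c
    print(n,"wheel c",c,"r",np.hypot(*(P-c).T),"filter yaw mod60",a,"pinhole",np.hypot(*ph),np.degrees(np.arctan2(ph[1],ph[0])))
# flange by hull ellipse
for n,thr,box in(("top",75,(362,220,32,32)),("side",110,(308,290,35,22))):
    x,y,w,h=box;m=(I[n].mean(2)[y:y+h,x:x+w]>thr).astype(np.uint8)
    cs=max(cv2.findContours(m,0,cv2.CHAIN_APPROX_NONE)[0],key=cv2.contourArea)
    e=cv2.fitEllipse(cv2.convexHull(cs));p=np.array(e[0])+[x,y]
    print(n,"flange",p,e[1],plane(n,p,9))
for n,uv in(("top",(376.7,227.5)),("side",(333.4,300))): print(n,"pin base guess",plane(n,uv,9))
cap,err=two((273,245.8),(294.4,194.6));print("cap",cap,err)
# housing rear rim ends from c1 crop
for uv in((421.6,None),): pass
print("rear rim",plane("top",(422-80+.0,208.6),42),plane("top",(404.6,197.6),42))
if err<6 and abs(cap[2]-153)<8:
    x,y=cap[:2];bot.move_gripper(0,10)
    q=bot.read_state()["eef_rot"]
    bot.move_ptp([x,y,185],quat(0));bot.line_to([x,y,157],100)
    f0=bot.read_state()["contact_force"][2]
    for z in np.arange(155,142,-1):
        bot.line_to([x,y,z],40);st=bot.read_state();print(z,st["tcp_pos"],st["contact_force"][2]-f0)
        if abs(st["contact_force"][2]-f0)>12: break
    bot.pause(.1)
    bot.line_to([x,y,190],150);bot.pause(.1);print(bot.read_state()["t"],bot.read_state()["contact_force"])
E
```

```text
top wheel c [ 445.06 -327.48] r [42.64 42.44 43.01 42.97 42.4  42.68] filter yaw mod60 -5.084292049322963 pinhole 20.17643786680129 22.31306102355776
side wheel c [ 445.39 -331.12] r [42.42 42.22 42.52 42.69 42.12] filter yaw mod60 -4.777169659442997 pinhole 22.494851259162104 18.917458365645075
top flange [380.39 235.21] (22.763286590576172, 29.23699188232422) [518.84 -15.39   9.  ]
side flange [325.55 303.16] (17.451372146606445, 23.61304473876953) [517.61 -15.59   9.  ]
top pin base guess [536.58  -7.77   9.  ]
side pin base guess [536.97  -9.33   9.  ]
cap [489.24 214.73 152.32] 2.459964225568832
rear rim [576.93  69.95  42.  ] [597.42 -69.91  42.  ]
155 [489.43 214.95 155.42] -0.2992150369611388
154 [489.28 214.73 154.12] 0.14711731722627203
153 [489.38 214.78 153.2 ] 1.9052397146419429
152 [489.39 214.77 152.18] 3.571243533273508
151 [489.36 214.79 151.14] 4.7854222917011775
150 [489.41 214.77 150.27] 5.2975174558684115
149 [489.4  214.81 149.36] 6.8200961729234235
148 [489.4  214.78 148.5 ] 7.354016140391895
147 [489.42 214.78 147.79] 10.508398691478128
146 [489.51 214.8  147.64] 16.777798772688406
7.6333 [ 0.91  0.19 -0.95]
```

The nozzle bottomed out (16.8 N with travel from 153 to 147.6) and was released. The wheel centre is about (445.2,-329), the mean of both views, with the filter ring at -5° mod 60°. Next I'll grasp the hub, lift, and look at the flange from the stored frames with stronger enlargement.

```bash
python3 - <<'E'
from h import *
x,y=445.2,-329.3;q=quat(np.radians(20))
bot.move_gripper(70);
bot.move_ptp([x,y,110],q);bot.line_to([x,y,40],200);bot.line_to([x,y,11.5],80)
print(bot.read_state()["contact_force"])
bot.move_gripper(20,30);w=bot.read_state();print(w["width"],w["tcp_pos"],w["contact_force"])
bot.line_to([x,y,130],150);bot.pause(.2);w=bot.read_state();print(w["t"],w["width"],w["tcp_pos"],w["contact_force"])
I=np.load("i0.npz")
def st(im,x,y,w,h,k):
    c=im[y:y+h,x:x+w];c=np.clip((c-20)/(np.percentile(c,99)-20)*255,0,255).astype(np.uint8)
    return cv2.resize(c,None,fx=k,fy=k,interpolation=cv2.INTER_CUBIC)
im=np.hstack([st(I["top"],366,222,25,28,16),st(I["side"],313,290,25,28,16)]).copy()
# ray-cast 20 mm pin-base positions for a range of yaws, for reading the yaw off
for n,off,c in(("top",(366,222,0),plane("top",(378.05,235.55),9)),("side",(313,290,400),plane("side",(325.85,303.05),9))):
    print(n,c)
    for a in range(-10,41,10):
        for h,col in((0,(0,0,255)),(8.5,(0,160,0))):
            p=proj(n,c+[20*np.cos(np.radians(a)),20*np.sin(np.radians(a)),h]);u=((p-off[:2]+.5)*16).astype(int)+[off[2],0]
            cv2.circle(im,tuple(map(int,u)),2,col,-1)
    for h in(0,23):
        u=((proj(n,c+[0,0,h])-off[:2]+.5)*16).astype(int)+[off[2],0];cv2.circle(im,tuple(map(int,u)),3,(255,0,0),-1)
cv2.imwrite("pics/c4.png",im)
E
```

```text
[0.04 0.62 0.17]
27.183416073570683 [ 445.18 -329.26   11.54] [-0.55  1.28  1.43]
13.7667 26.748683563304713 [ 444.71 -329.12  128.99] [-0.55  0.03 -0.98]
top [518.23 -10.08   9.  ]
side [518.35 -15.38   9.  ]
```

View pics/c4.png

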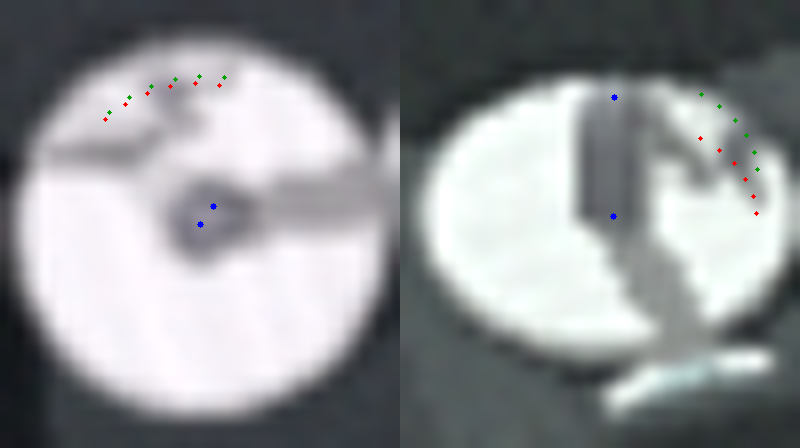

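c4: the pin reads at about 10° in the top view (crop (172,92)) and 12° in the side view (crop (743,178)), so I'll use 11°. The blue shaft dots land on the shaft in both views. Next I'll carry the wheel above the housing at tool yaw 6° and look.

```bash
python3 - <<'E'
from h import *
q=quat(np.radians(6))
bot.move_ptp([518.3,-12.7,90],q);bot.pause(.3)
w=bot.read_state();print(w["t"],w["tcp_pos"],w["contact_force"],w["width"])
I={n:avg(n,6) for n in("top","side")};np.savez("i1.npz",**I)
out=[]
c=w["tcp_pos"]+[0,0,-8.5+6]
for n in I:
    p=proj(n,c);print(n,p)
    x,y=(p-[37,37]).astype(int);k=I[n][y:y+75,x:x+75];k=np.clip(k/np.percentile(k,98)*255,0,255).astype(np.uint8)
    k=cv2.resize(k,(400,400),interpolation=cv2.INTER_CUBIC);print(x,y)
    for a in np.arange(0,360,60):
        u=(proj(n,c+42.6*np.array([np.cos(np.radians(a-5-14)),np.sin(np.radians(a-5-14)),0]))-[x,y]+.5)*400/75
        cv2.circle(k,tuple(map(int,u)),2,(0,0,255),-1)
    a=11;u=(proj(n,c+20*np.array([np.cos(np.radians(a)),np.sin(np.radians(a)),0]))-[x,y]+.5)*400/75
    cv2.circle(k,tuple(map(int,u)),2,(0,255,0),-1)
    out.append(k)
cv2.imwrite("pics/c5.png",np.hstack(out))
E
```

```text
15.3083 [518.34 -13.4   90.06] [ 0.3   0.68 -2.62] 27.18467049925392
top [382.53 231.29]
345 194
side [325.91 276.19]
288 239
```

View pics/c5.png

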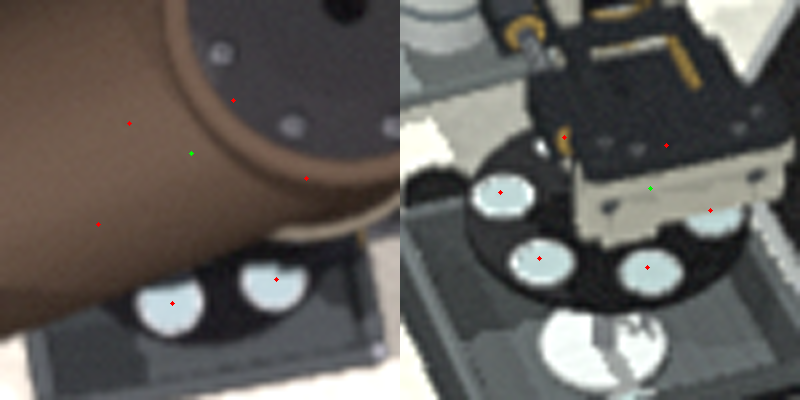

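c5: in the side view three filters are fully visible at crop (503,196), (541,261) and (650,272), close to the predicted dots, and the flange and shaft show below. I'll compute the wheel's real offset from those filters.

```bash
python3 - <<'E'
from h import *
I=np.load("i1.npz");c=np.array([518.34,-13.4])
g=I["side"].mean(2)
P=[]
for ce,ar,bb in blobs(g,g>110,(300,268,45,32),60,300):
    p=plane("side",ce,87.56)[:2];P.append(p);d=p-c;print(ce,ar,bb,p,np.hypot(*d),np.degrees(np.arctan2(d[1],d[0])))
g=I["top"].mean(2)
for ce,ar,bb in blobs(g,g>130,(366,242,40,14),30,300):
    p=plane("top",ce,87.56)[:2];d=p-c;print("top",ce,ar,bb,p,np.hypot(*d),np.degrees(np.arctan2(d[1],d[0])))
E
```

```text
[333.09 277.06] 224 [321 270  24  15] [532.82 -19.25] 15.614671047385833 -22.01705867703066
[306.8  275.38] 74 [301 272  12   8] [478.68  -2.54] 41.12374103644552 164.68689898596392
[314.   287.59] 74 [309 284  11   8] [486.36 -43.32] 43.79416491089522 -136.91325398083472
[334.51 289.43] 70 [329 286  12   8] [527.22 -57.49] 44.978713039361644 -78.61283286163739
```

The side view puts the wheel centre at (519.5,-16.7) while the TCP is at (518.3,-13.4). That bias is (1.2,-3.3), so the side view's flange corrects to about (517.2,-12.1). The top/side mean gave (518.3,-12.7), which agrees. I'll do a guarded descent at (517.7,-12.4) with lateral compliance.

```bash
cat > ins.py <<'E'
from h import *
def descend(tgt,z0,z1,yaw,dz=1.0,fstop=8,gain=.08,verbose=1,cap=1.5,seat=None):
    """step down with lateral compliance; returns z reached, target xy"""
    q=quat(np.radians(yaw));tgt=np.array(tgt,float)
    bot.line_to([*tgt,z0],60,q);bot.pause(.15);f0=bot.read_state()["contact_force"]
    z=z0;start=tgt.copy()
    while z>z1:
        z-=dz;bot.line_to([*tgt,z],25);w=bot.read_state();f=w["contact_force"]-f0
        if verbose: print("z%.1f"%z,w["tcp_pos"],f,w["moment"])
        if f[2]>fstop: return z,tgt,False
        if np.hypot(*f[:2])>1.0:
            tgt=tgt+gain*f[:2]; d=tgt-start; n=np.hypot(*d)
            if n>cap: tgt=start+d*cap/n
    return z,tgt,True
E
python3 - <<'E'
from ins import *
q=quat(np.radians(6));bot.line_to([517.7,-12.4,48],150,q)
print(descend([517.7,-12.4],44,31,6))
print(bot.read_state()["t"])
E
```

```text
z43.0 [517.69 -12.4   43.02] [-0.61  0.72  0.86] [-0.09 -0.01 -0.06]
z42.0 [517.63 -12.44  41.89] [ 0.13  0.25 -0.06] [-0.09 -0.03  0.05]
z41.0 [517.66 -12.39  40.91] [0.57 1.54 0.17] [-0.06  0.03 -0.02]
z40.0 [517.68 -12.29  39.91] [ 0.3   1.12 -0.09] [-0.04  0.01 -0.01]
z39.0 [517.73 -12.2   38.94] [0.19 0.38 0.64] [-0.11  0.02 -0.  ]
z38.0 [517.73 -12.2   37.93] [-0.82  0.1   0.68] [-0.06 -0.03 -0.02]
z37.0 [517.74 -12.2   36.96] [-0.27  0.53  0.64] [-0.02 -0.05 -0.02]
z36.0 [517.87 -12.05  36.03] [-0.61  1.93  0.92] [0.42 0.12 0.03]
z35.0 [517.9  -11.85  35.07] [-0.98  2.76  2.42] [0.77 0.17 0.  ]
z34.0 [517.63 -11.63  33.81] [-0.41  2.33  1.09] [ 1.24 -0.03 -0.05]
z33.0 [517.55 -11.56  32.82] [-0.37  3.53 -0.35] [1.14 0.03 0.01]
z32.0 [517.45 -11.5   31.87] [0.17 1.5  1.24] [ 0.6  -0.06  0.01]
z31.0 [517.46 -11.39  30.9 ] [-0.1   0.87  1.27] [ 0.23  0.02 -0.03]
(31.0, array([517.59, -11.22]), True)
19.9917
```

The shaft is engaged, about 9.5 mm into the bore. Next is the pin.

```bash
python3 - <<'E'
from ins import *
z,t,ok=descend([517.55,-11.2],31,16.5,6,dz=.75,fstop=7)
print(z,t,ok,bot.read_state()["t"])
E
```

```text
z30.2 [517.49 -11.22  30.19] [0.25 0.01 0.53] [-0.06  0.    0.02]
z29.5 [517.49 -11.22  29.43] [ 0.67 -0.87 -0.58] [0.   0.03 0.01]
z28.8 [517.55 -11.29  28.7 ] [ 0.4  -0.49  0.69] [-0.02  0.05 -0.05]
z28.0 [517.56 -11.28  27.95] [ 0.03  0.07 -0.49] [-0.03  0.    0.03]
z27.2 [517.58 -11.3   27.22] [ 0.13  0.13 -0.53] [-0.06 -0.01  0.03]
z26.5 [517.54 -11.28  26.45] [-0.19 -0.18  0.23] [-0.   -0.   -0.01]
z25.8 [517.59 -11.27  25.7 ] [ 0.18 -0.81 -0.08] [ 0.   -0.01  0.02]
z25.0 [517.57 -11.29  24.96] [-0.23  0.48 -0.59] [-0.05 -0.03 -0.02]
z24.2 [517.59 -11.25  24.21] [ 0.12 -0.05  0.41] [ 0.02 -0.02  0.03]
z23.5 [517.69 -11.19  23.53] [-0.5   0.77  0.46] [ 0.25  0.05 -0.03]
z22.8 [517.55 -11.14  22.63] [-0.16  2.31 -0.44] [0.69 0.08 0.02]
z22.0 [517.58 -11.02  21.93] [-1.19  2.67 -0.53] [0.65 0.07 0.06]
z21.2 [517.48 -10.92  21.2 ] [ 0.61  0.79 -0.68] [0.35 0.   0.03]
z20.5 [517.52 -10.89  20.48] [-0.53  1.07 -0.49] [ 0.4  -0.02  0.03]
z19.8 [517.45 -10.83  19.7 ] [ 0.21  1.6  -1.19] [ 0.26  0.01 -0.01]
z19.0 [517.34 -10.75  18.91] [-0.16  0.59 -0.71] [ 0.04  0.01 -0.04]
z18.2 [517.41 -10.71  18.18] [-1.33 -0.12 -0.47] [-0.02  0.03  0.04]
z17.5 [517.48 -10.66  17.57] [ 0.17 -0.18  1.19] [-0.12 -0.13  0.04]
z16.8 [517.48 -10.68  17.47] [-3.51  0.05  8.99] [0.05 1.06 0.04]
16.75 [517.36 -10.67] False 25.1417
```

The wheel seated: TCP stopped at 17.47 mm (17.5 expected) with 9 N up. I'll release, lift and check.

```bash
python3 - <<'E'
from h import *
w=bot.read_state()["tcp_pos"]
bot.line_to([517.4,-10.7,17.6],20)
bot.move_gripper(44);x=bot.read_state();print(x["width"])
bot.line_to([517.4,-10.7,60],80);bot.line_to([517.4,-10.7,260],250)
c=np.array([517.5,-10.7]);u=np.array([np.cos(np.radians(8.3)),np.sin(np.radians(8.3))])
h=c+73*u;print("hinge",h)
bot.move_gripper(0,10)
p=h+118*u;q=quat(np.radians(8.3));bot.move_ptp([*p,260],q);print(bot.read_state()["t"])
I={n:avg(n,3) for n in("top","side")};np.savez("i2.npz",**I)
k=np.hstack([cv2.resize(I["top"][140:290,320:470],(400,400)),cv2.resize(I["side"][200:350,270:420],(400,400))])
cv2.imwrite("pics/c6.png",np.clip(k*1.6,0,255))
E
```

```text
43.871468208074845
hinge [589.74  -0.16]
29.25[ WARN:0@16.807] global loadsave.cpp:1063 imwrite_ Unsupported depth image for selected encoder is fallbacked to CV_8U.
```

View pics/c6.png

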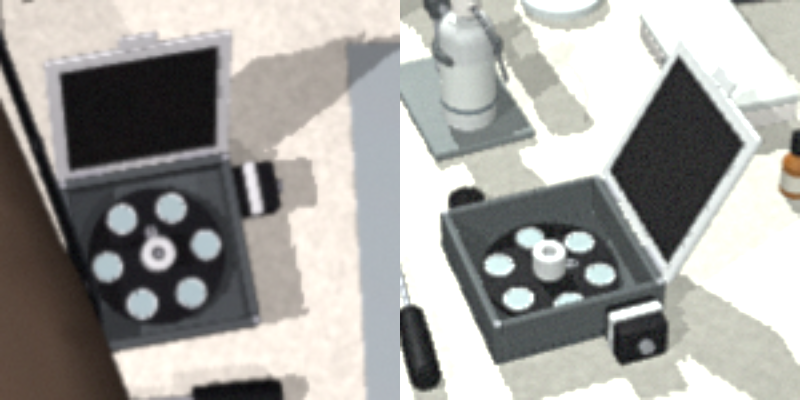

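c6: the wheel sits level in the housing with shaft and pin showing through, and the cover is still open. Its free edge is near top (372,155). The gripper isn't where I'd expect in this crop, so I'll check the state and cover angle before going down.

```bash
python3 - <<'E'
from h import *
w=bot.read_state();print(w["tcp_pos"],w["joint_pos"],w["contact_force"])
for n in C: print(n,proj(n,w["tcp_pos"]))
h=np.array([589.74,-.16]);u=np.array([np.cos(np.radians(8.3)),np.sin(np.radians(8.3))])
for th in np.arange(1.5,2.16,.1):
    p=h+u*(-146*np.cos(th)+5*np.sin(th)); P=[*p,42+146*np.sin(th)+5*np.cos(th)]
    print("%.1f"%th,P,proj("top",P),proj("side",P))
for n,uv,z in(("bottle",(343,130),64),("obj",(404,126),45),("slide",(300,145),33)): print(n,plane("top",uv,z))
I=np.load("i2.npz")
k=np.hstack([cv2.resize(I["top"][0:480,160:560],(400,480)),cv2.resize(I["side"][:,120:520],(400,480))])
cv2.imwrite("pics/c7.png",np.clip(k*1.4,0,255).astype(np.uint8))
E
```

```text
[706.07  16.89 261.18] [ 0.3   0.39  0.14  0.   -1.32  1.42] [ 0.08  0.18 -0.26]
top [370.05 122.73]
side [412.62 191.05]
1.5 [np.float64(584.455777415231), np.float64(-0.9308847066012476), np.float64(187.98795405253045)] [379.21 192.33] [356.16 231.75]
1.6 [np.float64(598.9039966218713), np.float64(1.1768825279063908), np.float64(187.7917484325533)] [377.82 185.22] [362.63 230.37]
1.7 [np.float64(613.2606522034804), np.float64(3.271292074109798), np.float64(186.13883985458278)] [376.4  178.34] [368.97 229.56]
1.8 [np.float64(627.3822972031662), np.float64(5.331417284143061), np.float64(183.04574363475106)] [374.95 171.77] [375.12 229.33]
1.9 [np.float64(641.1278328120873), np.float64(7.33667406789438), np.float64(178.54336496804498)] [373.49 165.59] [380.99 229.68]
2.0 [np.float64(654.3599181821089), np.float64(9.26702656243028), np.float64(172.6766901338138)] [372.05 159.89] [386.53 230.58]
2.1 [np.float64(666.94634269016), np.float64(11.103187323715051), np.float64(165.50433700773624)] [370.64 154.72] [391.67 232.02]
bottle [750.07  62.14  64.  ]
obj [761.08 -76.68  45.  ]
slide [727.03 159.6   33.  ]
```

View pics/c7.png

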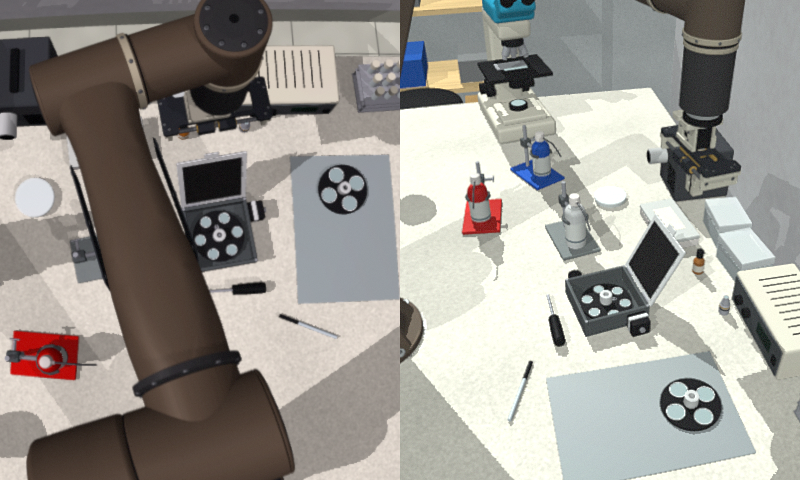

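c7: the gripper hangs beyond the cover and clear of everything, with the cover at about 2.05 rad. I'll push the cover from behind along an arc and press it shut.

```bash
python3 - <<'E'
from h import *
h=np.array([589.74,-.16]);u=np.array([np.cos(np.radians(8.3)),np.sin(np.radians(8.3))])
def go(d,z,v): 
    bot.line_to([*(h+d*u),z],v);return bot.read_state()
go(118,157,150);f0=bot.read_state()["contact_force"]
for d in(90,60,35,15):
    w=go(d,157,90);print(d,w["tcp_pos"],w["contact_force"]-f0)
r=115
for th in np.radians([80,70,60,50,40,30,20,12,6,0]):
    o=5+9.5*np.sin(th);w=go(-r*np.cos(th)+o*np.sin(th),42+r*np.sin(th)+o*np.cos(th),90)
    print("%.2f"%th,w["tcp_pos"],w["contact_force"]-f0)
for z in(46.3,45.5,44.7,44,43.2,42.4):
    w=go(-r,z,20);f=w["contact_force"]-f0;print(z,w["tcp_pos"],f)
    if f[2]>12: break
bot.pause(.2);go(-r,120,120);bot.move_ptp([450,-150,250],quat(0));print(bot.read_state()["t"])
I={n:avg(n,3) for n in("top","side")}
k=np.hstack([cv2.resize(I["top"][140:290,300:450],(400,400)),cv2.resize(I["side"][220:370,250:400],(400,400))])
cv2.imwrite("pics/c8.png",np.clip(k*1.6,0,255).astype(np.uint8))
E
```

```text
90 [679.24  12.9  158.18] [ 0.01  0.68 -1.47]
60 [649.09   8.49 157.05] [-0.95  0.68 -1.07]
35 [624.36   4.85 157.07] [-0.19  0.29 -1.51]
15 [604.59   1.99 157.1 ] [-0.23  1.02 -1.19]
1.40 [583.98  -1.02 157.99] [-0.32 -0.02 -1.42]
1.22 [563.83  -3.96 155.  ] [-0.35  0.53 -0.93]
1.05 [544.31  -6.83 148.35] [-0.49 -0.2  -0.55]
0.87 [526.04  -9.49 138.13] [-0.51  1.01 -1.41]
0.70 [509.78 -11.87 124.56] [-1.09 -0.02 -0.21]
0.52 [496.1  -13.87 108.02] [-1.6   0.18 -0.98]
0.35 [485.74 -15.38  89.22] [-0.   -0.14 -0.86]
0.21 [479.92 -16.25  72.82] [-0.93  0.4  -1.21]
0.10 [477.13 -16.64  60.04] [-0.55  0.38 -1.16]
0.00 [476.42 -16.61  47.31] [ 1.19 -0.88 -0.6 ]
46.3 [476.43 -16.62  47.17] [-3.17  0.74  7.75]
45.5 [476.49 -16.66  47.02] [-5.7   2.92 18.04]
37.9917
```

View pics/c8.png

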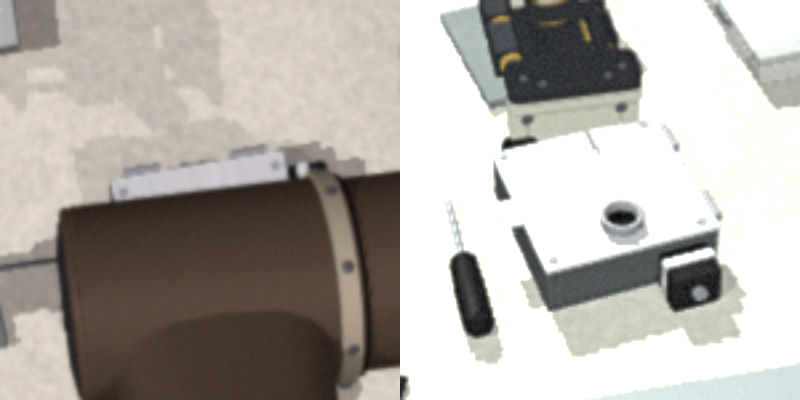

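c8: the cover lies flat on the rim all round (side crop (500-715,130-300)), and the press stopped at 47.0 mm, its shut height. The tool is clear, so I'm handing in.

```bash
python3 - <<'E'
from h import *
w=bot.read_state();print(w["t"],w["tcp_pos"],w["contact_force"]);bot.close_job()
E
```

```text
38.2917 [ 449.99 -149.27  249.05] [-0.33  0.35 -0.41]
the job is handed in; nothing more can be done
```

The job is done and handed in at 38.3 s of the 67 s allowed; the interface reports no verdict.

- **Nozzle:** I pressed the grey duster's cap until it bottomed out (contact near 153 mm, stop at 147.6 mm, 16.8 N). I then let go. I did not measure that it sprang back up.
- **Wheel:** I fitted the six-filter wheel over the shaft and pin with a force-guarded descent. It stopped at the seated height (TCP 17.47 mm, 17.5 mm expected), and a picture after release showed it level in the housing.
- **Cover:** I pushed it shut along its arc and pressed to 18 N. The stop was at 47.0 mm, its shut height, and the last picture shows it flat on the rim.
- **At hand-in:** The robot was clear of everything, with contact forces below 0.5 N. The bystanders looked unmoved in the pictures, but I did not measure them.

**Disagreements:**
- The two cameras differed by 3–5 mm in y, which I settled with their mean, a check on the held wheel and compliance during the descent.
- The wheel's pin hole read 22° and 19° directly. I used 25° from the filter ring instead, assuming the hole lies midway between two filters, and the pin went in without any search.

I viewed 10 pictures.

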